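# Clip a power board into the bench holder

## Robot

A 6-joint arm with a two-finger parallel gripper is mounted at the origin on the work surface. World frame = base frame: x ahead of the robot, y to its left, z up, the work surface at z = 0. Lengths are in m, angles in rad, forces in N, time in s.
With the tool pointing down it reaches from about 0.275 to 0.875 m from the base axis. Payload 12.5 kg.
Tool frame: the origin (TCP) lies on the centre line of the jaws, within the pads' length; the fingertips stand r.finger_overhang ahead of it and the grasp point (between the pads) lies 3 mm ahead of it (r.finger_overhang is the distance from the TCP to the fingertips, in m); z points along the fingers, y is the direction in which the jaws open and shut (so a half turn about z gives the same grasp; the last joint's range is limited). The gripper opens to 85 mm and grips with 20 to 120 N. Pads are 22 mm wide; open, the fingers measure 114 mm over their backs; the gripper's body (76 mm by 85 mm) begins 54 mm behind the grasp point. The pads swing forward as they close: fully open they stand 13 mm farther back than shut.
Start: joints at [-1.401, 0.351, 1.652, -0, 1.139, -0.085], TCP at [0.139, -0.532, 0.215] pointing down, gripper open.
Joint ranges: [-2.75, 2.75], [-0.79, 2.1], [0.01, 2.65], [-1.57, 4.71], [0.07, 3.14], [-2.87, 2.87]. Speed limits (rad/s): [2.22, 2.22, 2.79, 3.14, 3.14, 3.14].

## Interface

Orientations are given as a unit quaternion [x, y, z, w].
In Python, from cell import r, optics gives the robot as it stands. The module is installed in compiled form; this text tells all that it offers. Calls block until the motion is done:
- r.move_to(position, orientation): joint-space move of the TCP to a pose.
- r.move_linear(position, rot=None, vel=0.15): straight line of the TCP; rot=None keeps the orientation; vel is the mean speed in m/s.
- r.set_joints(angles): joint-space move.
- r.set_gripper(opening, squeeze=None): opening from 0.0 (shut) to 1.0 (fully open); squeeze is the grip in N (None keeps the last); returns when the fingers have stopped.
- r.sleep(seconds).
- r.inverse_kinematics(position, orientation): joint angles nearest the present ones, or None.
- optics.get_image(name): name is "scene" or "top" or "wrist"; returns a dict with "pixels" (480x640x3 uint8, red, green, blue), "depth" (480x640 float32, m along the optical axis (not along the pixel's ray), 0 where there is no reading), "fx", "fy", "cx", "cy" (pixels), "camera_from_world" (4x4, takes a point from world to camera coordinates); the wrist camera has in their place "mount" (4x4, takes a point from camera to tool coordinates, whose origin is the TCP and whose axes are the flange's). Camera axes: x right, y down, z forward; pixel columns grow to the right and rows downward; lengths in m; the calibration is good to about 2 mm. The wrist camera is an equidistant fisheye: a pixel r from the principal point sees the ray r / f radians off the axis. A picture is of the moment at which its call begins: read the wrist's pose just before it.
A pose or a line that the arm cannot do raises r.PlanningError and nothing moves.
- r.hand_in(): hands the job in, once; it reports no verdict.
Readings, each from a call of its own:
- r.current_t(): time.
- r.current_q(): joint angles.
- r.current_qvel(): joint speeds.
- r.current_effort(): joint torques, N m.
- r.current_tool_pos(): TCP position.
- r.current_ee_rot(): TCP orientation.
- r.current_contact_force(): force on the tool from outside, world axes, zero at the start.
- r.current_torque(): the same for the moment, N m.
- r.current_opening(): opening from 0.0 (shut) to 1.0 (fully open).
Only numpy, scipy, OpenCV 4.12 (cv2) and the standard library are available. Lean on these libraries where they do the work, as an engineer would, in place of code of your own. Each camera call takes 0.05 s, during which the arm holds its last target.

## Task

Pick up the long circuit board by its heat sink, lay it on the board holder and slide it under the sprung clip, centred and straight, until its plain end is fully home against the stop, and let go so that the clip holds it flat. Let the board's own edge lift the clip: do not push on the holder or its clip with the gripper. Leave the square board where it is.

Things in the scene. Friction and masses are not known exactly. Their poses are not given: they have to be found in the camera images.
- long_board: Long green circuit board on an aluminium base, 0.16 kg: stiff slab 130 (x) x 60 (y) x 6 mm, flat and loose on the bench. Origin: centre of its underside, z up. A finned aluminium heat sink, 36 (x) x 24 (y) mm, top 34 mm above the underside, stands at x = -45 mm, y = 0; grasp it across y. The plain end, x = +65 mm, goes under the clip; from x = -27 mm to there it is smooth.
- square_board: A bystander: square circuit board 76 x 76 x 6 mm with the same kind of heat sink (36 x 24 x 28 mm) in its middle. Loose on the mat. Origin: centre of the underside.
- holder: Board holder, fixed: aluminium plate 280 (x) x 120 (y) x 12 mm, clip across its +x half. Origin: centre of its underside; top at z = 12 mm. Slide the board along +x on y = 0, its x along the holder's. The stop, a ridge 60 mm wide (y), 7 mm high, has its face at x = 85 mm: board home = its origin at x = 20, y = 0, z = 12 mm. Plate free from x = -140 to 18 mm. Nothing above z = 40 mm.
- clip (a joint): Sprung steel clip on the holder, 70 mm wide. In holder x: raised front lip at 18 mm, underside 15 mm above the plate; slopes down to its pressing line at 50 mm, 1.5 mm above the plate; hinge at 105 mm. Value: rad, 0 shut, grows as the front rises (0.6 at most). Presses with about 2 N; the board's edge pushed in along the plate lifts it to about 0.08 (under 8 N of push).
Things that resemble listed ones, but are neither listed nor needed, are in the scene too. What is shaped like the long_board but pink or white is not meant.

How it is judged:
At the end, for the whole second after the job is handed in: The long board lies flat and still on the holder plate (4 mm in height, 4 degrees), its plain end at most 12 mm short of the stop, within 15 mm of the holder's centre line and 10 degrees of its direction, under the clip, which it holds up (clip angle 0.05 to 0.14 rad) (x of long_board in the frame of holder above 0.008 m and y of long_board in the frame of holder between -0.015 and 0.015 m and z of long_board in the frame of holder between 0.009 and 0.016 m and angle between the x axis of long_board and the x axis of holder, either way round below 0.175 rad and angle between long_board's own z axis and vertical below 0.07 rad and value of joint clip between 0.05 and 0.14 rad and linear speed of long_board below 0.02 m/s); the robot touches nothing.
It fails at once if the gripper or arm presses on the holder or its clip (over 3 N) (contact force between any of the fingers, the arm and holder above 3 N).
It fails at once if the square board is moved by more than 25 mm (distance of square_board from where it was at the start of the episode above 0.025 m).
It also fails if it takes over 43 s, if anything falls off the work surface, if the arm or the gripper's body presses on something with over 40 N, if the wrist force passes 120 N, or if a joint passes its speed limit or range.

## Working session

There is one attempt and no reset: what is moved stays moved. The work goes in short steps, each a Python script; the robot and the scene stay as the last script left them, time stands still between calls to the robot, and variables do not carry over. Pictures are saved under pics/ and viewed, and the job is handed in when it is done.

```bash
mkdir -p pics; ls; python3 - <<'E'
from cell import r, optics
import cv2
for n in ("scene","top","wrist"):
    d=optics.get_image(n); cv2.imwrite(f"pics/{n}0.png",d["pixels"][:,:,::-1])
    print(n,d["fx"],d["cx"],d["cy"], d.get("camera_from_world",d.get("mount")))
print(r.finger_overhang,r.current_t(),r.current_ee_rot(),r.current_opening())
E
```

```text
pics
scene 445.3638168002245 322.0112657021942 235.59237403109793 [[-0.12952743  0.99156198  0.00524248  0.09981408]
 [ 0.58447348  0.08061837 -0.80739794 -0.31527866]
 [-0.80100774 -0.10151609 -0.58998397  1.39009134]
 [ 0.          0.          0.          1.        ]]
top 501.16322374658813 318.0739107165733 242.2334226544718 [[ 0.01481531 -0.999831    0.01088522 -0.04980365]
 [-0.99723256 -0.01556826 -0.07269691  0.59540398]
 [ 0.07285409 -0.00977806 -0.99729468  0.95116019]
 [ 0.          0.          0.          1.        ]]
wrist 371.64829954431775 316.83247717359114 238.9472219165298 [[ 8.58072249e-04 -9.52005787e-01 -3.06078821e-01  7.82470374e-02]
 [ 9.99999566e-01  9.28286522e-04 -8.38420154e-05 -1.48338852e-04]
 [ 3.63946928e-04 -3.06078616e-01  9.52006170e-01 -1.58199108e-01]
 [ 0.00000000e+00  0.00000000e+00  0.00000000e+00  1.00000000e+00]]
0.022 0.15 [ 9.91895935e-01  1.27052299e-01 -6.33952571e-06 -4.09507749e-04] 0.9973099657300655
```

View pics/top0.png

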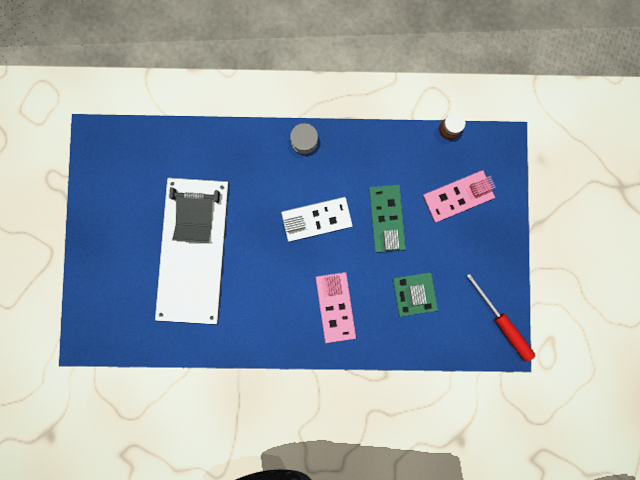

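View pics/scene0.png

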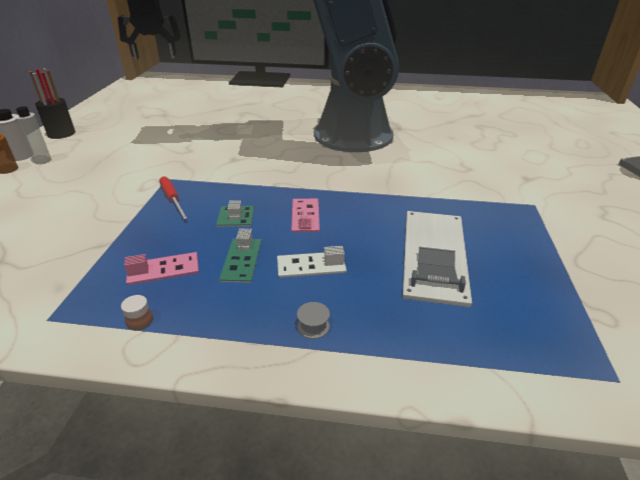

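In the top view, the things that could be mistaken for the long board are:
- the white board at (316,219)
- the pink boards at (336,307) and (460,196)
- the square green board at (415,294)

The long green board at (388,218), with its heat sink at (391,240), matches the description. The holder is at (192,250), with its clip at the far end, toward world +x. I'll check this choice in a close crop.

```bash
python3 - <<'E'
import cv2
im=cv2.imread("pics/top0.png")
a=cv2.resize(im[175:265,350:450],None,fx=6,fy=6,interpolation=cv2.INTER_CUBIC)
b=cv2.resize(im[170:335,140:250],None,fx=3.6,fy=3.6,interpolation=cv2.INTER_CUBIC)
cv2.imwrite("pics/cA.png",a);cv2.imwrite("pics/cB.png",b)
E
```

```text
(no output)
```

View pics/cA.png

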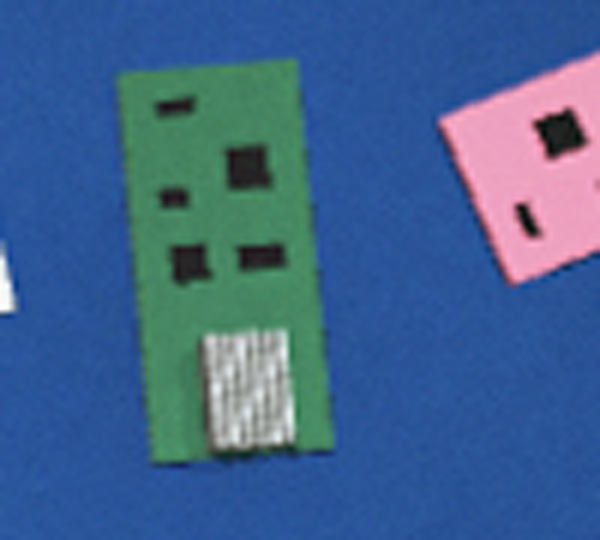

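View pics/cB.png

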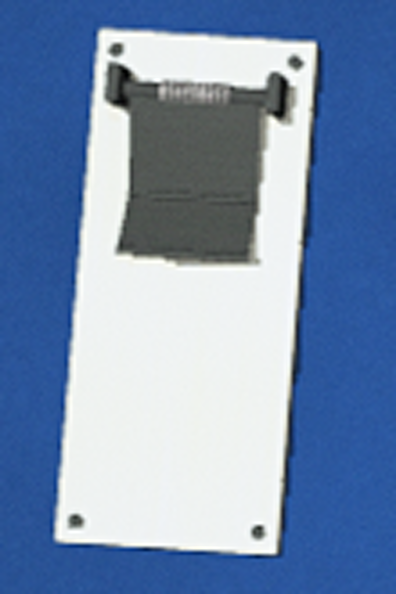

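```bash
cat > h.py <<'E'
import numpy as np
from cell import r, optics
def ray(d,uv,z):
    T=d["camera_from_world"];R,t=T[:3,:3],T[:3,3];c=-R.T@t
    v=R.T@np.array([(uv[0]-d["cx"])/d["fx"],(uv[1]-d["cy"])/d["fy"],1.0])
    return c+v*(z-c[2])/v[2]
def quad(P):  # far-left, far-right, near-right, near-left
    P=np.array(P);c=P.mean(0);dx=(P[0]+P[1]-P[2]-P[3])/2
    print("len",np.linalg.norm(P[0]-P[3]),np.linalg.norm(P[1]-P[2]),"wid",np.linalg.norm(P[0]-P[1]),np.linalg.norm(P[2]-P[3]))
    return c,np.arctan2(dx[1],dx[0])
E
python3 - <<'E'
from h import *
d=optics.get_image("top")
f=lambda L,s,o,z:[ray(d,((u+.5)/s-.5+o[0],(v+.5)/s-.5+o[1]),z) for u,v in L]
B=f([(120,72),(297,60),(333,450),(152,464)],6,(350,175),.006)
H=f([(100,28),(317,42),(278,553),(55,542)],3.6,(140,170),.012)
S=f([(205,335),(287,330),(296,440),(212,450)],6,(350,175),.034)
for n,q in(("board",B),("holder",H),("sink",S)):print(n,quad(q))
c,a=quad(B);print("sink exp",c[:2]-.045*np.array([np.cos(a),np.sin(a)]))
# depth check
T=d["camera_from_world"]
def dz(u,v):
    z=d["depth"][v,u];p=np.array([(u-d["cx"])/d["fx"]*z,(v-d["cy"])/d["fy"]*z,z]);return T[:3,:3].T@(p-T[:3,3])
for uv in((391,240),(380,190),(190,290),(193,235),(260,300)):print(uv,dz(*uv))
E
```

```text
len 0.13064693928813695 0.13020860286031208 wid 0.05906397137743304 0.059881890116628325
board (array([ 0.64756146, -0.17721194,  0.006     ]), np.float64(0.0912032627030643))
len 0.27994510446228005 0.27835876852929275 wid 0.1190809894330577 0.11970738845657998
holder (array([0.57814527, 0.20568206, 0.012     ]), np.float64(-0.04841457071897009))
len 0.036974868309443645 0.03543063775327446 wid 0.026406105795782345 0.027134705825688873
sink (array([ 0.60293775, -0.18113565,  0.034     ]), np.float64(0.07515044456861904))
len 0.13064693928813695 0.13020860286031208 wid 0.05906397137743304 0.059881890116628325
sink exp [ 0.60274849 -0.1813104 ]
(391, 240) [ 0.60168954 -0.18063601  0.03414268]
(380, 190) [ 0.70390663 -0.16298934  0.00355462]
(190, 290) [0.49989876 0.20662751 0.01177514]
(193, 235) [0.60599456 0.20083743 0.02637459]
(260, 300) [0.48205045 0.07148737 0.00066989]
```

The sizes and heights check out: the board measures 130.4x59.5 mm, the holder 279x119 mm, and the sink top is at 34 mm. The sink position predicted from the board agrees with the measured one to within 0.3 mm. Next I'll grasp and lift.

```bash
cat >> h.py <<'E'
def down(yaw): return [np.cos(yaw/2),np.sin(yaw/2),0,0]
BY=0.0912; SINK=np.array([0.6029,-0.1812]); HC=np.array([0.57815,0.20568]); HY=-0.0484
def hold(x,y=0,z=0):  # holder frame -> world
    c,s=np.cos(HY),np.sin(HY); return [HC[0]+c*x-s*y,HC[1]+s*x+c*y,z]
E
python3 - <<'E'
from h import *
import cv2
r.move_to([*SINK,0.12],down(BY)); r.set_gripper(0.6,70)
r.move_linear([*SINK,0.034],vel=0.12)
print(r.current_t(),r.current_tool_pos(),r.current_contact_force())
r.set_gripper(0.0,70); print("open",r.current_opening(),r.current_contact_force())
r.move_linear([*SINK,0.10],vel=0.12)
print(r.current_t(),r.current_opening(),r.current_contact_force(),r.current_torque())
for n in("wrist","scene"):cv2.imwrite(f"pics/{n}1.png",optics.get_image(n)["pixels"][:,:,::-1])
E
```

```text
3.6167 [ 0.6034137  -0.181381    0.03475559] [ 0.0047017   0.35166271 -0.3556629 ]
open 0.0049264830860072314 [ 0.15268911 -0.14612785 -0.37054455]
4.8583 0.004431337518892331 [ 0.0014898   0.0720203  -0.66136156] [0.04035705 0.02104641 0.01662689]
```

View pics/scene1.png

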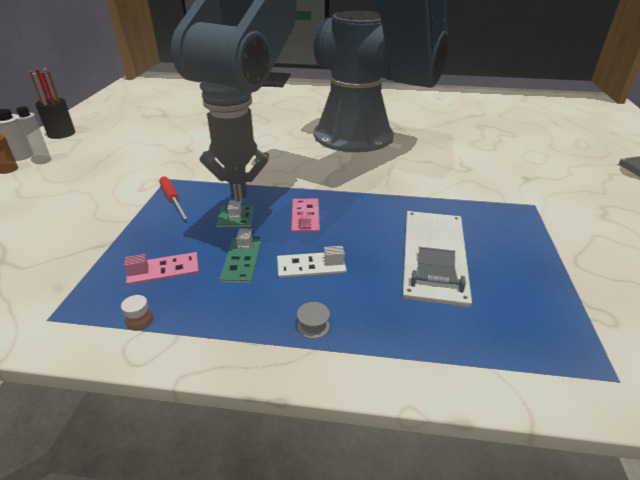

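View pics/wrist1.png

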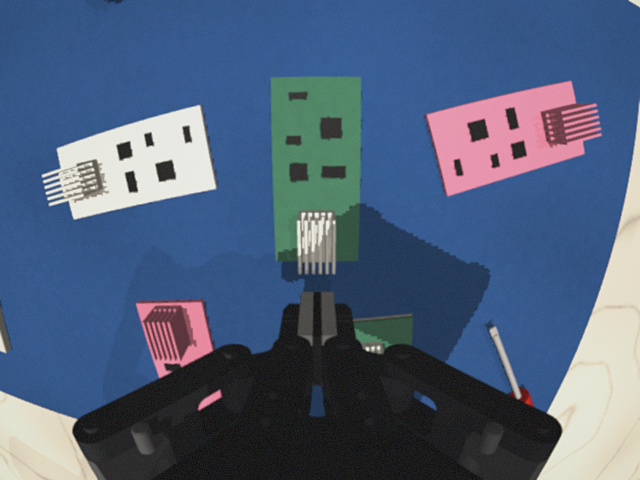

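The grip missed: the jaws closed on nothing. The wrist view shows the sink at (317,240), and in the scene view the fingers look nearer the robot than the sink. I'll cross-check the calibrations before going on.

```bash
cat >> h.py <<'E'
from scipy.spatial.transform import Rotation as Ro
def wray(d,p,q,uv,z):
    v=np.array([uv[0]-d["cx"],uv[1]-d["cy"]]);rr=np.hypot(*v);th=rr/d["fx"]
    c=np.array([*(np.sin(th)*v/rr),np.cos(th)]);M=d["mount"];R=Ro.from_quat(q).as_matrix()
    o=R@M[:3,3]+p;w=R@M[:3,:3]@c;return o+w*(z-o[2])/w[2]
def proj(d,P):
    c=d["camera_from_world"]@np.append(P,1);return [d["fx"]*c[0]/c[2]+d["cx"],d["fy"]*c[1]/c[2]+d["cy"]]
E
python3 - <<'E'
from h import *
import cv2
p=np.array(r.current_tool_pos());q=r.current_ee_rot();w=optics.get_image("wrist")
print(p,q,r.current_q())
for uv in((271,78),(360,77),(358,260),(276,261)):print(wray(w,p,q,uv,.006))
print("board wrist",quad([wray(w,p,q,uv,.006) for uv in((271,78),(360,77),(358,260),(276,261))]))
for n in("top","scene"):
    d=optics.get_image(n)
    R=Ro.from_quat(q).as_matrix()
    print(n,"tip px",proj(d,p+R@[0,0,.022]),"tcp",proj(d,p),"sink top",proj(d,[*SINK,.034]))
    cv2.imwrite(f"pics/{n}2.png",d["pixels"][:,:,::-1])
    if n=="scene":cv2.imwrite("pics/sc2.png",cv2.resize(d["pixels"][130:300,160:360,::-1],None,fx=3.5,fy=3.5,interpolation=2))
    else: cv2.imwrite("pics/tc2.png",cv2.resize(d["pixels"][160:320,300:480,::-1],None,fx=3.5,fy=3.5,interpolation=2))
E
```

```text
[ 0.60236505 -0.18098648  0.09895865] [ 9.98960197e-01  4.55830284e-02 -7.71643604e-04 -3.41226552e-04] [-3.65942108e-01  6.22851220e-01  1.52942750e+00 -3.16435551e-05
  9.90909183e-01  1.11370160e+00]
[ 0.70847896 -0.14047817  0.006     ]
[ 0.7145146  -0.19912045  0.006     ]
[ 0.58642238 -0.21229506  0.006     ]
[ 0.58013925 -0.15298382  0.006     ]
len 0.1289475609533155 0.12876796467406645 wid 0.05895206808511933 0.0596431182097765
board wrist (array([ 0.6473888 , -0.17621938,  0.006     ]), np.float64(0.09981178892458345))
top tip px [np.float64(394.82313441924026), np.float64(237.85573510846726)] tcp [np.float64(396.83925044337127), np.float64(236.83722276723205)] sink top [np.float64(391.2841326932539), np.float64(239.38227702906607)]
scene tip px [np.float64(242.48250453320276), np.float64(215.38304328272721)] tcp [np.float64(241.34034111337257), np.float64(205.97159648923002)] sink top [np.float64(244.41272661792607), np.float64(233.15323455653987)]
```

View pics/sc2.png

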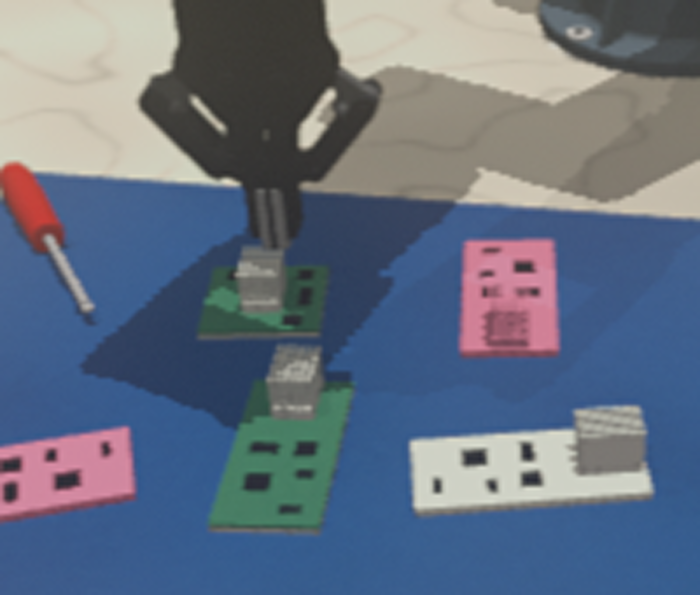

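View pics/tc2.png

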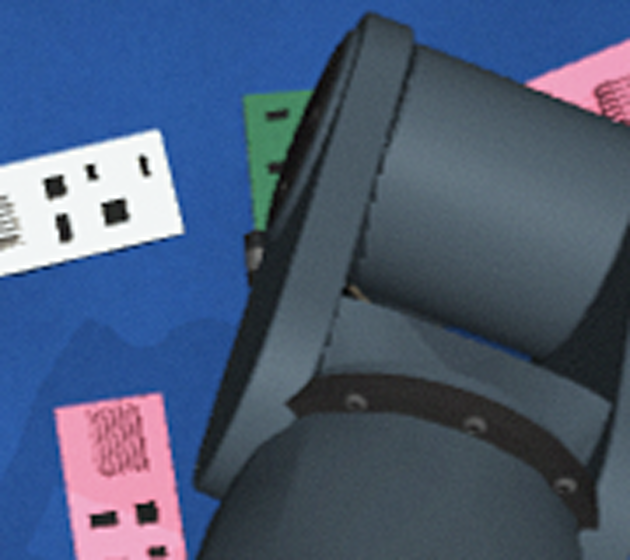

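```bash
python3 - <<'E'
from h import *
import cv2
p=np.array(r.current_tool_pos());q=r.current_ee_rot();w=optics.get_image("wrist")
R=Ro.from_quat(q).as_matrix();M=w["mount"]
def wp(u,v):
    z=w["depth"][v,u];x=np.array([u-w["cx"],v-w["cy"]]);rr=np.hypot(*x);th=rr/w["fx"]
    c=np.array([*(np.tan(th)*x/rr),1])*z; return M[:3,:3]@c+M[:3,3], z
for v in range(285,380,10):
    print(v,*[np.round(wp(u,v)[0]*1000).tolist() for u in(308,326)])
# predicted tip px in wrist
for t in([0,0,.022],[0,0,0]):
    c=M[:3,:3].T@(np.array(t)-M[:3,3]);th=np.arctan2(np.hypot(c[0],c[1]),c[2]);k=w["fx"]*th/np.hypot(c[0],c[1]);print("pred",w["cx"]+k*c[0],w["cy"]+k*c[1])
d=optics.get_image("scene");T=d["camera_from_world"]
for u,v in((237,190),(237,194),(237,198),(236,200),(237,202)):
    z=d["depth"][v,u];P=np.array([(u-d["cx"])/d["fx"]*z,(v-d["cy"])/d["fy"]*z,z]);P=T[:3,:3].T@(P-T[:3,3]);print(u,v,P,"tool",R.T@(P-p))
for uv in((244,233),(235,250)):
    u,v=uv;z=d["depth"][v,u];P=np.array([(u-d["cx"])/d["fx"]*z,(v-d["cy"])/d["fy"]*z,z]);print(uv,T[:3,:3].T@(P-T[:3,3]))
E
python3 -c "
import cv2;im=cv2.imread('pics/wrist1.png');cv2.imwrite('pics/wc1.png',cv2.resize(im[190:390,240:400],None,fx=3,fy=3))"
```

```text
285 [-42.0, -7.0, 100.0] [-42.0, 7.0, 99.0]
295 [11.0, -4.0, -23.0] [10.0, 4.0, -22.0]
305 [11.0, -3.0, -32.0] [11.0, 3.0, -32.0]
315 [11.0, -3.0, -39.0] [11.0, 3.0, -40.0]
325 [11.0, -3.0, -47.0] [10.0, 3.0, -46.0]
335 [11.0, -3.0, -54.0] [11.0, 3.0, -53.0]
345 [12.0, -3.0, -61.0] [12.0, 3.0, -60.0]
355 [12.0, -3.0, -66.0] [12.0, 3.0, -66.0]
365 [10.0, -3.0, -69.0] [10.0, 3.0, -69.0]
375 [2.0, -3.0, -64.0] [2.0, 3.0, -63.0]
pred 317.0612356931905 275.5278541365042
pred 317.07318855407755 293.9836884485336
237 190 [ 0.61324386 -0.18187555  0.14103886] tool [ 0.01050169  0.00173206 -0.04175591]
237 194 [ 0.61407305 -0.182546    0.13278751] tool [ 0.01127502  0.00247925 -0.03350572]
237 198 [ 0.6146814  -0.18330603  0.12430594] tool [ 0.01182051  0.00329566 -0.02502512]
236 200 [ 0.61830764 -0.18445238  0.12198721] tool [ 0.01532974  0.00476855 -0.02271077]
237 202 [ 0.44127488 -0.24704761  0.003286  ] tool [-0.16654268  0.05104344  0.09615804]
(244, 233) [ 0.59928701 -0.18330539  0.03159286]
(235, 250) [ 0.62805271 -0.19638846  0.0084089 ]
```

View pics/wc1.png

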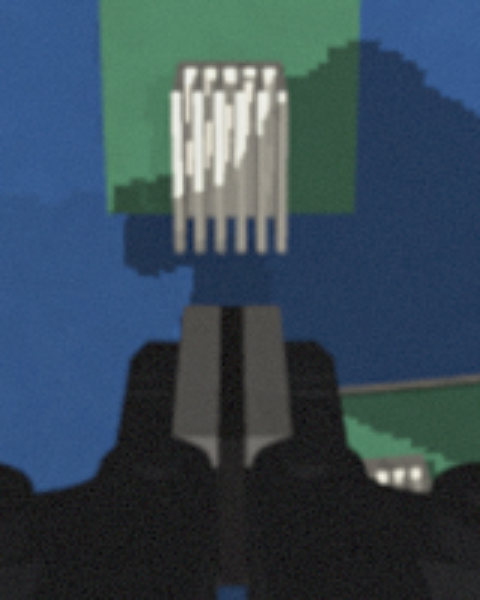

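Both cameras' depth put the shut fingertips at tool z ≈ -22 mm, which is 22 mm behind the TCP. The text says 22 mm ahead. That fits the miss, because the tips closed at about z = 57 mm, above the sink. The board and TCP scales otherwise agree. I'll trust the measurement and descend 44 mm deeper, in guarded steps with an intermediate look.

```bash
python3 - <<'E'
from h import *
import cv2
r.set_gripper(0.6,70)
r.move_linear([*SINK,0.02],rot=down(BY),vel=0.12)
p=np.array(r.current_tool_pos());d=optics.get_image("scene");w=optics.get_image("wrist")
print(r.current_t(),p,r.current_contact_force(),r.current_opening())
cv2.imwrite("pics/sc3.png",cv2.resize(d["pixels"][150:290,170:330,::-1],None,fx=4,fy=4,interpolation=2))
cv2.imwrite("pics/w3.png",w["pixels"][150:430,130:510,::-1])
E
```

```text
6.6667 [ 0.60336563 -0.18137479  0.02067043] [-0.03731157  0.38354357 -0.35282495] 0.601326787720229
```

View pics/sc3.png

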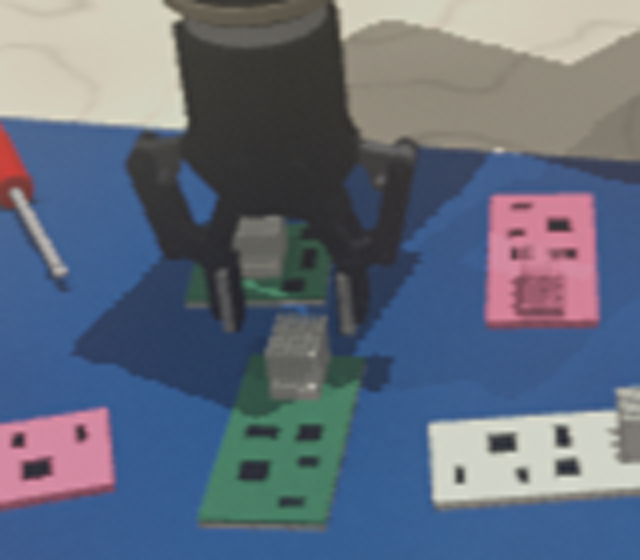

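View pics/w3.png

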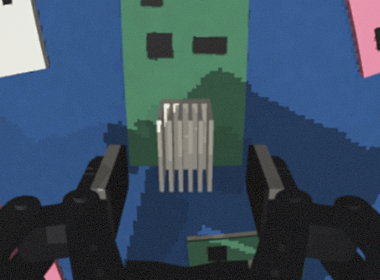

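The scene crop shows the open tips at (230,325) and (348,330), still above the sink at (297,355). In the wrist crop the jaws are centred laterally on the sink, with midpoints at 187 and 186 px. I'll continue down.

```bash
python3 - <<'E'
from h import *
import cv2
f0=np.array(r.current_contact_force())
ok=True
for z in(0.005,-0.003,-0.008,-0.011):
    r.move_linear([*SINK,z],rot=down(BY),vel=0.05)
    f=np.array(r.current_contact_force());print(z,f)
    if abs(f-f0).max()>4: ok=False;print("contact");break
if ok:
    r.set_gripper(0.0,70); print("open",r.current_opening(),r.current_contact_force(),r.current_tool_pos())
    if r.current_opening()>.15:
        r.move_linear([*SINK,0.06],rot=down(BY),vel=0.1)
        print(r.current_t(),r.current_opening(),r.current_contact_force(),r.current_torque())
for n in("wrist","scene"):cv2.imwrite(f"pics/{n}4.png",optics.get_image(n)["pixels"][:,:,::-1])
E
```

```text
0.005 [-0.55822262 -1.06559935  0.47609688]
-0.003 [ 0.05153961 -0.26975142 -0.22940562]
-0.008 [ 0.06078889 -0.19398533  0.54298209]
-0.011 [0.38933719 0.185467   0.07813432]
open 0.2674052463035813 [-0.63958485  0.42757053  7.85698132] [ 0.60369371 -0.18138438 -0.0098633 ]
9.1417 0.26647535934083116 [ 0.19874989 -0.56992406 -1.17939889] [0.02132402 0.08098944 0.01712933]
```

View pics/scene4.png

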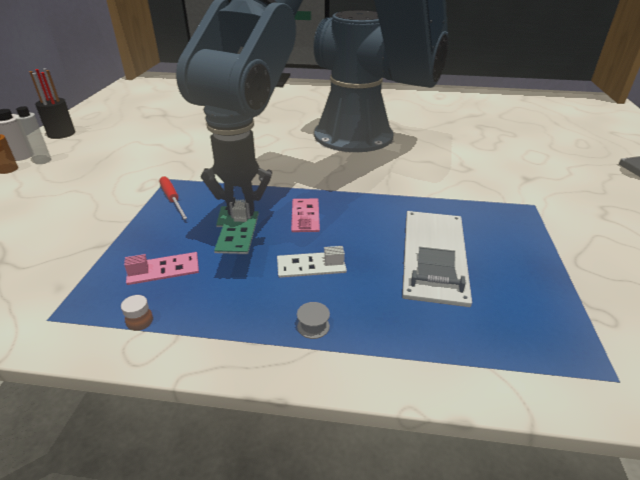

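View pics/wrist4.png

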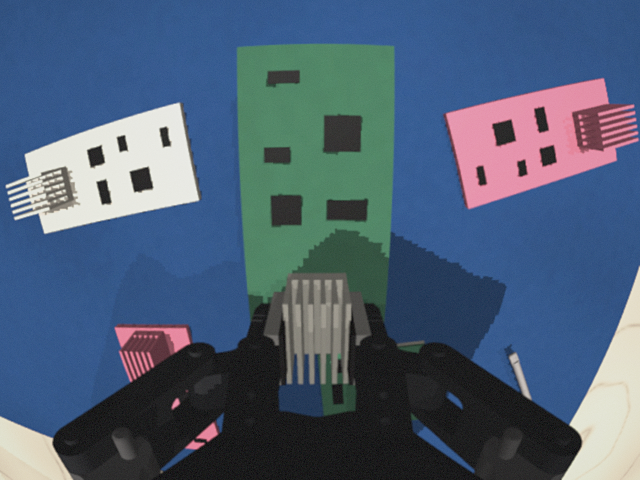

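The board is held and lifted: the scene view shows it raised at (237,235), and the wrist view shows the sink between the pads at (318,330). I'll measure its pose in the tool with wrist depth.

```bash
cat >> h.py <<'E'
def wboard():
    """fit held/laid green board top from wrist depth: world points, plane, rect"""
    import cv2
    p=np.array(r.current_tool_pos());q=r.current_ee_rot();w=optics.get_image("wrist")
    im=w["pixels"].astype(int);g=(im[...,1]>im[...,0]+15)&(im[...,1]>im[...,2]+10)
    n,l,st,_=cv2.connectedComponentsWithStats(g.astype(np.uint8));k=1+np.argmax(st[1:,4]);m=cv2.erode((l==k).astype(np.uint8),np.ones((3,3)))>0
    v,u=np.nonzero(m&(w["depth"]>0));x=np.stack([u-w["cx"],v-w["cy"]],1);rr=np.hypot(*x.T);th=rr/w["fx"]
    c=np.column_stack([np.tan(th)[:,None]*x/rr[:,None],np.ones(len(u))])*w["depth"][v,u][:,None]
    M=w["mount"];R=Ro.from_quat(q).as_matrix();t=c@M[:3,:3].T+M[:3,3];W=t@R.T+p
    ok=np.ones(len(W),bool)
    for _ in range(5):
        A=np.column_stack([W[:,:2],np.ones(len(W))]);s=np.linalg.lstsq(A[ok],W[ok,2],rcond=None)[0];e=W[:,2]-A@s;ok=abs(e)<.003
    return p,q,W[ok],s,e[ok].std(),u[ok],v[ok]
E
python3 - <<'E'
from h import *
import cv2
p,q,W,s,e,u,v=wboard()
print(p,q,"slopes",s[:2],"std",e,len(W))
# far edge mid & angle in tool frame
R=Ro.from_quat(q).as_matrix();t=(W-p)@R
print("tool min/max",t.min(0),t.max(0),"top tool z at origin-ish",np.median(t[:,2]))
for lo,hi in((.02,.04),(.04,.06),(.06,.08),(.08,.1),(.1,.12)):
    k=t[(t[:,0]>lo)&(t[:,0]<hi)];print(lo,np.percentile(k[:,1],[1,99]),k[:,2].mean())
E
```

```text
[ 0.60242861 -0.18102978  0.05916925] [ 9.98961154e-01  4.55642471e-02 -6.55095290e-04 -2.87125263e-04] slopes [-0.0035322   0.00121235] std 0.0006339262927826008 31369
tool min/max [-0.00131837 -0.03046243 -0.01788586] [ 0.10922359  0.02911169 -0.01243389] top tool z at origin-ish -0.015237665200026618
0.02 [-0.02907143  0.0284592 ] -0.015310376692318248
0.04 [-0.02938129  0.02850121] -0.015255552778477125
0.06 [-0.02949733  0.02831749] -0.015216247232199567
0.08 [-0.02949015  0.02811504] -0.015173665113346333
0.1 [-0.02947479  0.02801227] -0.015141254318641212
```

The board is flat in the grip (slope under 4 mrad) and straight. Its plain end is 110 mm ahead of the TCP, and its underside is about 9.5 mm behind the TCP. I'll carry it to the free part of the plate and lay it down under force watch.

```bash
python3 - <<'E'
from h import *
import cv2
r.move_linear([*SINK,0.10],vel=0.15)
r.move_to(hold(-105,0,0.10) if 0 else hold(-.105,0,0.10),down(HY))
r.move_linear(hold(-.105,0,0.012),rot=down(HY),vel=0.12)
r.sleep(.2)
f0=np.array(r.current_contact_force());print(r.current_t(),r.current_tool_pos(),f0)
for z in np.arange(0.008,-0.0031,-0.001):
    r.move_linear(hold(-.105,0,z),rot=down(HY),vel=0.03)
    f=np.array(r.current_contact_force())-f0;print(round(z,4),f,r.current_tool_pos()[2])
    if f[2]>3:break
print(r.current_t())
p,q,W,s,e,u,v=wboard();print(s[:2],W[:,2].mean(),len(W))
for n in("wrist","scene","top"):cv2.imwrite(f"pics/{n}5.png",optics.get_image(n)["pixels"][:,:,::-1])
E
```

```text
12.3167 [0.47367873 0.21090184 0.01266341] [-0.08696707  0.52605745 -0.83211418]
0.008 [-0.28178222  0.27466441 -0.56930824] 0.0078351011120072
0.007 [ 1.02418067 -0.31179876 -1.18687535] 0.006932767383098289
0.006 [-0.26879017  0.20768891  0.03874708] 0.0059463555240348576
0.005 [ 0.28039271 -0.08558609 -1.21356003] 0.004947925930632861
0.004 [-0.57628646 -0.45621371  0.05391646] 0.003943276680677003
0.003 [-0.03164983 -0.31233908 -0.52196442] 0.002956992516970444
0.002 [-0.85770822 -0.17959077  2.47131814] 0.002134357191105378
0.001 [-5.80129888 -2.18824604 18.76911919] 0.002078721761320977
14.35
[-0.00035815 -0.00010968] 0.017505724114072363 31771
```

View pics/scene5.png

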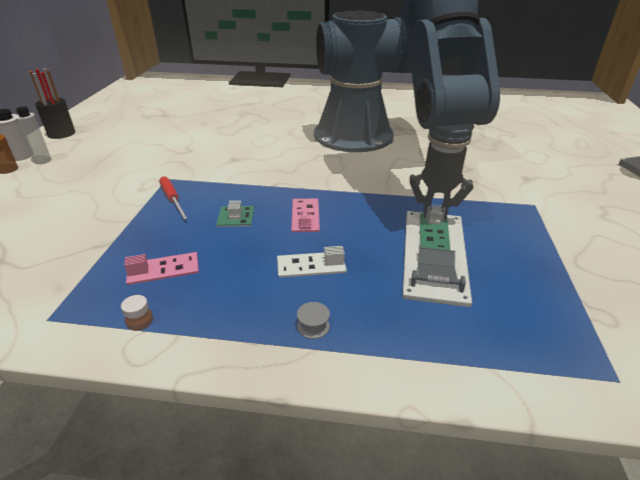

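View pics/wrist5.png

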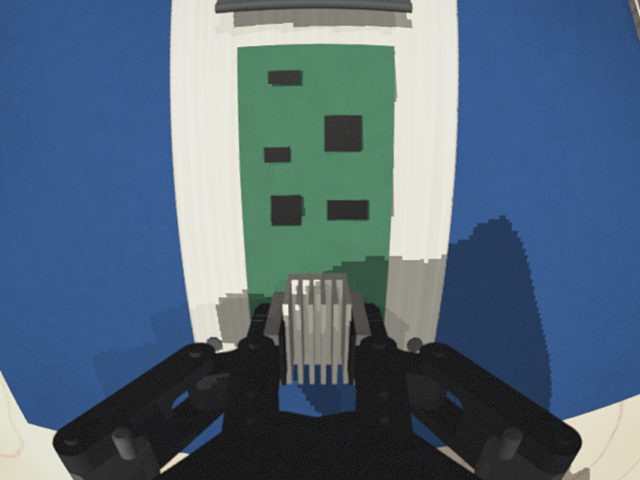

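Contact came at TCP z = 2.1 mm. The board is flat (top at 17.5 mm, expected 18). In the wrist view its edges are at 238 and 395, midpoint 316.5, against 314 for both holder and clip, so it's about 1 mm off centre. I'll ease the load, correct by 1 mm, and slide in with force monitoring.

```bash
python3 - <<'E'
from h import *
import cv2
Z=0.0021
r.move_linear(hold(-.105,0,Z),rot=down(HY),vel=0.03)
print(r.current_contact_force())
ax=np.array([np.cos(HY),np.sin(HY)])
def step(x,vel):
    r.move_linear(hold(x,.001,Z),rot=down(HY),vel=vel)
    f=np.array(r.current_contact_force());p=np.array(r.current_tool_pos())
    print(round(x,4),"act x",round(float(ax@(p[:2]-HC)),4),"z",round(p[2],4),"f",f.round(1),"op",round(r.current_opening(),4));return -ax@f[:2]
step(-.075,.06)
stop=False
for x in list(np.arange(-.070,-.0329,.006))+list(np.arange(-.031,-.0219,.0015)):
    a=step(x,.05)
    if a>12: stop=True;break
print(stop,r.current_t())
p,q,W,s,e,u,v=wboard();print(s[:2],W[:,2].mean(),len(W))
for n in("wrist","scene"):cv2.imwrite(f"pics/{n}6.png",optics.get_image(n)["pixels"][:,:,::-1])
E
```

```text
[-1.44514889 -0.32255285  4.11300739]
-0.075 act x -0.0747 z 0.0021 f [1.4 0.2 1. ] op 0.2661
-0.07 act x -0.07 z 0.0021 f [ 1.4 -0.1  2.9] op 0.269
-0.064 act x -0.0647 z 0.0021 f [-2.5 -0.5  5.6] op 0.2677
-0.058 act x -0.0589 z 0.0021 f [-4.   0.   6.7] op 0.2666
-0.052 act x -0.0525 z 0.0021 f [-2.3  0.4  5.9] op 0.2668
-0.046 act x -0.0463 z 0.0021 f [-1.9  0.4  5.1] op 0.2686
-0.04 act x -0.0403 z 0.0021 f [-1.3 -1.4  4.3] op 0.2696
-0.034 act x -0.0342 z 0.0021 f [-2.3  1.3  5.3] op 0.2702
-0.031 act x -0.0317 z 0.0021 f [-5.3  0.4  7.3] op 0.2706
-0.0295 act x -0.0305 z 0.0021 f [-5.8 -0.1  8.4] op 0.2668
-0.028 act x -0.0291 z 0.0021 f [-6.5 -0.1  8.8] op 0.2675
-0.0265 act x -0.0276 z 0.0021 f [-6.3  0.3  7.9] op 0.268
-0.025 act x -0.0261 z 0.0021 f [-6.2 -0.4  8.8] op 0.2711
-0.0235 act x -0.0249 z 0.0021 f [-8.2  1.  10.5] op 0.2716
-0.022 act x -0.025 z 0.0021 f [-17.6   1.4  18. ] op 0.2677
True 19.05
[ 0.0004471  -0.00011035] 0.017536118688807136 7700
```

View pics/wrist6.png

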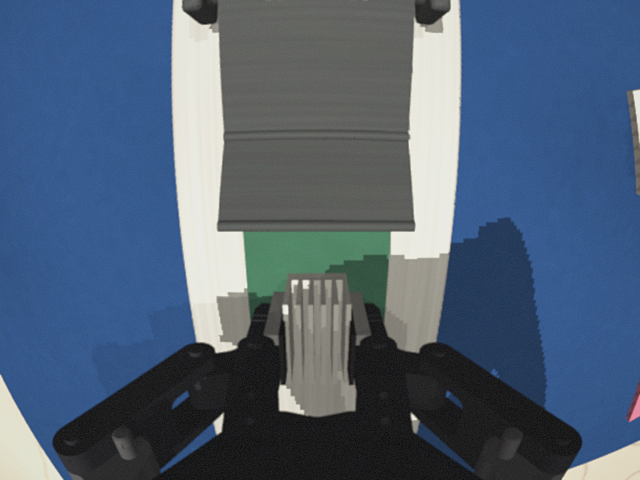

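The push force jumped from about 8 N to 18 N with the TCP stalled at holder x = -25.0 mm, which is exactly the home position. The wrist view shows the board at 244–390 and the clip at 218–414, so it's centred. I'll unload, release and retreat upwards.

```bash
python3 - <<'E'
from h import *
import cv2
r.move_linear(hold(-.0246,.001,.0023),rot=down(HY),vel=0.03)
print(r.current_contact_force())
r.set_gripper(0.6); r.sleep(.2)
print("after release",r.current_contact_force(),r.current_opening())
p=r.current_tool_pos()
r.move_linear([p[0],p[1],.12],rot=down(HY),vel=0.12)
r.sleep(.2)
P,q,W,s,e,u,v=wboard();print("slopes",s[:2],"z",W[:,2].mean(),len(W))
cv2.imwrite("pics/wrist7.png",optics.get_image("wrist")["pixels"][:,:,::-1])
r.move_to([.40,-.05,.25],down(0))
print(r.current_t(),r.current_contact_force())
d=optics.get_image("top");T=d["camera_from_world"]
im=d["pixels"][:,:,::-1]
cv2.imwrite("pics/top7.png",im)
cv2.imwrite("pics/t7.png",cv2.resize(im[170:335,140:250],None,fx=3.6,fy=3.6,interpolation=2))
E
```

```text
[-6.75143905  0.51572252  6.19680215]
after release [-0.70807988 -0.74046847  0.10587181] 0.5977365768486084
slopes [0.0004548 0.000133 ] z 0.017542794383751666 4182
22.7083 [0.52231569 0.03104123 0.67727319]
```

View pics/wrist7.png

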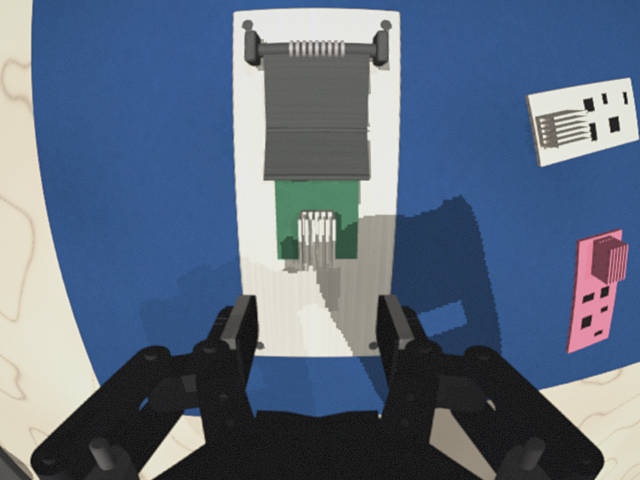

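View pics/t7.png

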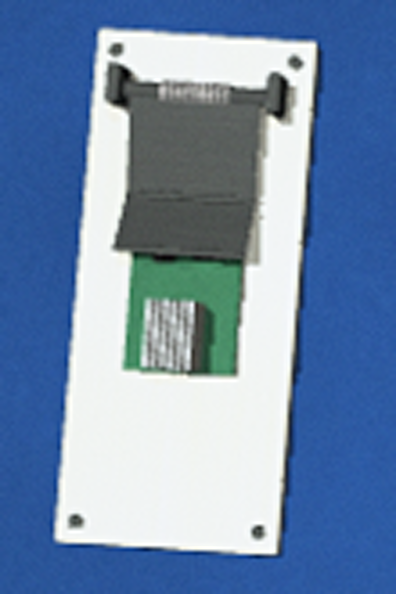

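```bash
python3 - <<'E'
from h import *
d=optics.get_image("top");T=d["camera_from_world"]
c,s=np.cos(HY),np.sin(HY)
toH=lambda P:np.array([c*(P[0]-HC[0])+s*(P[1]-HC[1]),-s*(P[0]-HC[0])+c*(P[1]-HC[1]),P[2]])
A,B=[toH(ray(d,((u+.5)/3.6-.5+140,(v+.5)/3.6-.5+170),.018)) for u,v in((123,370),(237,375))]
print(A,B,"origin x",(A+B)[0]/2+.065,"y",(A+B)[1]/2,"yaw",np.arctan2(-(A-B)[0],(A-B)[1]))
pts=[]
for v in range(190,245):
  for u in(185,190,195):
    z=d["depth"][v,u];P=np.array([(u-d["cx"])/d["fx"]*z,(v-d["cy"])/d["fy"]*z,z]);pts.append(toH(T[:3,:3].T@(P-T[:3,3])))
pts=np.array(pts)
for lo in(.02,.03,.04,.055,.07,.085):
    k=pts[abs(pts[:,0]-lo)<.004];print(lo,k[:,2].mean() if len(k) else None)
print(r.current_t(),r.current_qvel().max() if hasattr(r.current_qvel(),'max') else r.current_qvel())
E
```

```text
[-0.04616722  0.02961663  0.018     ] [-0.04497304 -0.03160341  0.018     ] origin x 0.019429869352294238 y -0.000993393705460541 yaw 0.01950392309759287
0.02 0.03445168512929172
0.03 0.030527536762771576
0.04 0.025515886491552273
0.055 0.021077767610917772
0.07 0.023988880138750963
0.085 0.026612381078207285
22.8083 0.0023930341289572195
```

View pics/top7.png

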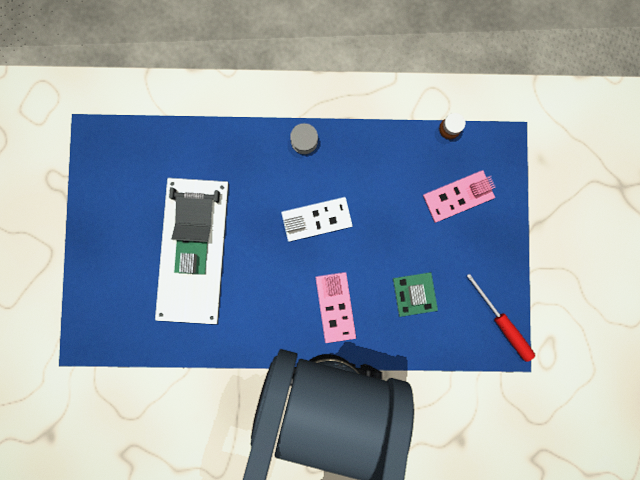

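The board's origin is at holder x = 19.4, y = -1.0 mm, with about 1° of yaw. The clip rests on top of it and the square board at (415,294) hasn't moved. I'm handing in.

```bash
python3 -c "
from cell import r
r.hand_in();print(r.current_t())"
```

```text
the job is handed in; nothing more can be done
the job is handed in; nothing more can be done
```

The long board is under the clip and home against the stop, and I handed the job in at about 22.8 s of the 43 s allowed. I picked it up by its heat sink, laid it on the plate, slid it in until the push force jumped at the home position, then let go and withdrew.

**Last checks:**

| Check | Measured | Limit or home value |
|---|---|---|
| Board x in holder frame | 19.4 mm | home 20, above 8 |
| Board y in holder frame | -1.0 mm | ±15 |
| Board yaw | about 1° | 10° |
| Board tilt | under 0.001 rad | 0.07 rad |
| Board top height | 17.5 mm | 18 if flat on the plate |

- **Clip:** it rests on the board. The surface depth near its pressing line is about 21 mm, which fits an angle of about 0.08 rad. I inferred that angle and could not read the joint directly.
- **Square board:** it stayed at pixel (415,294) in the top view, as at the start.
- **Robot:** it ended well clear of everything.

**What failed or disagreed:**
- **First grasp:** it closed on nothing above the sink. Depth from the wrist and scene cameras put the fingertips about 22 mm behind the reported TCP, but `r.finger_overhang` says 22 mm ahead. I used the measured value and the second grasp held.
- **Forces:** the wrist force reached about 19 N upward when laying the board down. It reached about 18 N each along the slide and upward when it met the stop. I saw no sign of the gripper touching the holder, but I could not measure that contact separately.

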